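# Gather the collars at the pouring lip

### The arm

A 6-joint arm with a two-finger parallel gripper is mounted at the origin on the work surface. World frame = base frame: x ahead of the robot, y to its left, z up, the work surface at z = 0. Lengths are in m, angles in rad, forces in N, time in s.
With the tool pointing down it reaches from about 0.25 to 0.8 m from the base axis. Payload 8.5 kg.
Tool frame: the origin (TCP) lies at the very end of the fingers, on their centre line; the grasp point (between the pads) lies 19 mm behind it; z points along the fingers, y is the line along which they close (so a half turn about z gives the same grasp; the last joint's range is limited). The gripper opens to 85 mm and grips with 20 to 120 N. Pads are 22 mm wide; open, the fingers measure 114 mm over their backs; the gripper's body (76 mm by 85 mm) begins 54 mm behind the grasp point. The pads swing forward as they close: fully open they stand 13 mm farther back than shut.
Start: joints at [1.101, 0.238, -0.013, 1.319, 0, 1.571], TCP at [0.238, 0.468, 0.231] pointing down, gripper open.
Joint ranges: [-2.66, 2.66], [-1.03, 1.9], [-1.14, 1.46], [-1.82, 2.27], [-1.45, 1.34], [-3.14, 3.14]. Speed limits (rad/s): [2.22, 2.22, 2.79, 3.14, 3.14, 3.14].

### API

Orientations are given as a unit quaternion [x, y, z, w].
In Python, from workcell import r gives the robot as it stands.
- The arm moves only by the tool steer_hand, called after "Request:" by a JSON object that holds its "api" and its "payload". Schema: {"type":"object","properties":{"offsets":{"type":"array","items":{"type":"array","items":{"type":"number"},"minItems":7,"maxItems":7},"minItems":1,"maxItems":20},"grip_force":{"type":"number"},"only":{"type":"string"},"quiet":{"type":"boolean"},"lines":{"type":"string"}},"required":["offsets"],"additionalProperties":false}. offsets is a list of rows, 1 to 20 of them, each of 7 numbers: the finger opening in m, then dx, dy, dz in fractions of the full range, 1 being 100 cm, then a rotation vector rx, ry, rz in fractions of the full range, 1 being pi rad; each row is the pose to reach, as a shift and turn from the pose commanded when the call began, along the tool's axes at that moment; what a row does not reach only later rows make up. A row lasts 1/10 s, in which the tool goes at most 0.05 m and 0.15 rad, less where a joint would pass 70% of its speed; a pose out of reach is approached as far as the arm can. The fingers move at their own pace and stop on an object; grip_force is the grip in N (left out, the last holds). Time passes only in rows, so rows that do not move let the fingers close. The tool returns the time, the measured TCP pose, the force, the opening and the grip force at its end. only (a regular expression) keeps the lines of the reply that match it, lines (a string "A,B") keeps lines A to B, and quiet returns only ok. No shift or turn number may pass 1 either way. Input that does not fit is refused with a message, and nothing moves.
- r.state(): the state, without advancing time (a new reading comes with each control period).
- r.read_camera(name): name is "scene" or "top" or "wrist"; returns the picture (420x560x3 uint8, red, green, blue); there is no depth.
- r.camera_params(name): a dict with "vertical_fov" (degrees; the focal length in pixels is half the picture's height over the tangent of half this angle, whatever the lens; pixels are square), "cx", "cy" (the principal point, pixels), "T" (4x4, takes a point from camera to world coordinates). Camera axes: x right, y up, looking along -z (the intrinsics and any distortion apply to the point x, -y, -z); pixel columns grow to the right and rows downward; lengths in m; the calibration is good to about 2 mm. The wrist camera is an equidistant fisheye: a pixel r from the principal point sees the ray r / f radians off the axis. A picture is of the moment at which its call begins: read the wrist's pose just before it. camera_params takes no time and is no camera call; for the wrist camera it gives the pose at the moment of the call.
- r.finish_job(): hands the job in; it is judged then, once.
The state is a dict: "time_s": time; "joint_positions": joint angles; "joint_vel": joint speeds; "joint_efforts": joint torques, N m; "eef_pos": TCP position; "ee_rot": TCP orientation; "wrist_force": force on the tool from outside, world axes, zero at the start; "moment": the same for the moment, N m; "width": finger opening in m; "gripper_force": force on a finger pad.
Only numpy, scipy, OpenCV 4.12 (cv2) and the standard library are available. Lean on these libraries where they do the work, as an engineer would, in place of code of your own. Each camera call takes 0.05 s, during which the arm holds its last target. There are 200 camera calls.

### The job

Take the oblong lidded dish, the one with a pouring lip at one end, and, with its loose lid still on, tilt it lip end down until both brass collars have slid against the lip end. Set it back level on the bench with the collars still gathered there, then lift the lid off and lay it flat, knob up, on the bench clear of the dish.

Things in the scene. Friction and masses are not known exactly. Their poses are not given: they have to be found in the camera images.
- dish: Loose oblong aluminium dish, 112 (x) by 62 (y) by 36 mm high, walls 6, floor 5 mm, 250 g; inside 100 by 50 mm. Origin: centre of underside, z up. A flat lip juts 15 mm out from the -x end just under the rim (29 to 33 mm up); that end starts facing roughly the robot. Grip it across y, low on the sides. A square and a round lidded tin without lips stand to its left or right, 150 mm or more off.
- lid: Loose clear lid of the dish, plate 107 by 57 by 4 mm, 70 g; a plug 96 by 46 by 5 mm under it drops into the dish with 2 mm play, nothing else holds it. Wooden knob at its centre, 20 mm across, 22 mm high. Origin: centre of plate's underside (36 mm above the dish's underside when on), z up: knob z 4 to 26, plug z -5 to 0. The bench from the dish 220 mm towards the robot is empty: room for the lid.
- collar_a: One of two identical brass collars in the dish: a disc 22 mm across, 8 mm high, lying flat on its floor. Origin: centre of underside. Slides once the dish tilts about 20 degrees, stays put when level. Its centre is at dish x = -39 mm when against the lip end; starts on the dish's +y half, away from the lip end.
- collar_b: One of two identical brass collars in the dish: a disc 22 mm across, 8 mm high, lying flat on its floor. Origin: centre of underside. Slides once the dish tilts about 20 degrees, stays put when level. Its centre is at dish x = -39 mm when against the lip end; starts on the dish's -y half, away from the lip end.

How it is judged:
On the way, in this order (a step that is already met when the one before it is completed fails the run):
1. the dish is tilted by more than 12 degrees with its lid on (angle between dish's own z axis and vertical above 0.21 rad and z of lid in the frame of dish between 0.03 and 0.044 m and x of lid in the frame of dish between -0.008 and 0.008 m and y of lid in the frame of dish between -0.008 and 0.008 m), for 0.2 s.
2. the dish stands level on the bench, lid still on, both collars at the lip end (angle between dish's own z axis and vertical below 0.17 rad and height (world z) of dish between -0.005 and 0.012 m and z of lid in the frame of dish between 0.03 and 0.044 m and x of lid in the frame of dish between -0.008 and 0.008 m and y of lid in the frame of dish between -0.008 and 0.008 m and x of collar_a in the frame of dish between -0.05 and -0.025 m and y of collar_a in the frame of dish between -0.025 and 0.025 m and z of collar_a in the frame of dish between 0 and 0.025 m and x of collar_b in the frame of dish between -0.05 and -0.025 m and y of collar_b in the frame of dish between -0.025 and 0.025 m and z of collar_b in the frame of dish between 0 and 0.025 m), for 0.2 s.
At the end, for the whole second after the job is handed in: The dish stands on the bench, level within 10 degrees and at rest; both collars lie in it with their centres more than 25 mm from its centre towards the lip end (within 14 mm of lying against that end); the lid lies on the bench, knob up, flat within 10 degrees, at rest and clear of the dish (angle between each of dish, lid's own z axis and vertical below 0.17 rad and height (world z) of dish between -0.005 and 0.012 m and x of collar_a in the frame of dish between -0.05 and -0.025 m and y of collar_a in the frame of dish between -0.025 and 0.025 m and z of collar_a in the frame of dish between 0 and 0.025 m and x of collar_b in the frame of dish between -0.05 and -0.025 m and y of collar_b in the frame of dish between -0.025 and 0.025 m and z of collar_b in the frame of dish between 0 and 0.025 m and linear speed of each of dish, lid below 0.02 m/s and height (world z) of lid below 0.015 m and horizontal distance between lid and dish above 0.05 m and contact force between lid and dish below 0.1 N); the robot touches nothing.
It fails at once if the lid came off while the dish was tilted by more than 15 degrees (angle between dish's own z axis and vertical above 0.26 rad and not (z of lid in the frame of dish between 0.03 and 0.044 m and x of lid in the frame of dish between -0.008 and 0.008 m and y of lid in the frame of dish between -0.008 and 0.008 m)).
It also fails if it takes over 64 s, if anything falls off the work surface, if the arm or the gripper's body presses on something with over 40 N, if the wrist force passes 120 N, or if a joint passes its speed limit or range.

## Working session

There is one attempt and no reset: what is moved stays moved. The work goes in short steps, Python scripts to look and compute and a tool call to move; the robot and the scene stay as the last step left them, time stands still between calls to the robot, and variables do not carry over. Pictures are saved under pics/ and viewed, at most 10 in all, crops included, and the job is handed in when it is done.

```bash
ls; mkdir -p pics; python3 - <<'E'
from workcell import r
import cv2,numpy as np
a=r.read_camera("top");b=r.read_camera("scene")
cv2.imwrite("pics/top0.png",a[:,:,::-1]);cv2.imwrite("pics/scene0.png",b[:,:,::-1])
for n in("top","scene","wrist"):print(n,r.camera_params(n))
print(r.state())
E
```

```text
pics
workcell.py
top {'vertical_fov': 50.41440964896461, 'cx': 279.2929443060383, 'cy': 205.48309690129878, 'T': array([[-0.02527846,  0.9972191 , -0.07010746,  0.56581758],
       [-0.9991822 , -0.02298977,  0.03326255, -0.00867457],
       [ 0.03155829,  0.07089096,  0.99698473,  0.86383448],
       [ 0.        ,  0.        ,  0.        ,  1.        ]])}
scene {'vertical_fov': 42.37939322816775, 'cx': 279.2767282258566, 'cy': 217.55579389019692, 'T': array([[-0.47088025, -0.51724915,  0.71465034,  1.29040216],
       [ 0.8819427 , -0.25655207,  0.39542143,  0.36631387],
       [-0.02118637,  0.81647679,  0.57698941,  0.58942034],
       [ 0.        ,  0.        ,  0.        ,  1.        ]])}
wrist {'vertical_fov': 65.70646984690485, 'cx': 273.42619140220313, 'cy': 206.53849432978163, 'T': array([[ 0.45228608, -0.84561185, -0.28350997,  0.16555903],
       [ 0.89187204,  0.42838026,  0.14510209,  0.50525808],
       [-0.00124997, -0.31848227,  0.94792799,  0.37473467],
       [ 0.        ,  0.        ,  0.        ,  1.        ]])}
{'time_s': 0.1, 'joint_positions': array([ 1.10102316e+00,  2.38698996e-01, -1.41687595e-02,  1.31921375e+00,
       -4.66158176e-05,  1.57080681e+00]), 'joint_vel': array([ 0.00135456, -0.0001527 ,  0.00339819, -0.00183714, -0.00049882,
        0.00059059]), 'joint_efforts': array([ 1.48857340e-03, -5.39722073e+01,  3.46998668e+01,  1.33989524e-02,
        1.91019365e-05,  1.75801193e-05]), 'eef_pos': array([0.23749965, 0.46778156, 0.23075382]), 'ee_rot': array([ 2.32737717e-01,  9.72539327e-01, -6.30368115e-04, -1.26880023e-04]), 'wrist_force': array([0.31185744, 0.4500297 , 0.08433176]), 'moment': array([ 0.02257135,  0.00701649, -0.02550643]), 'gripper_force': 0.0, 'width': 0.08561432769700122}
```

View pics/top0.png

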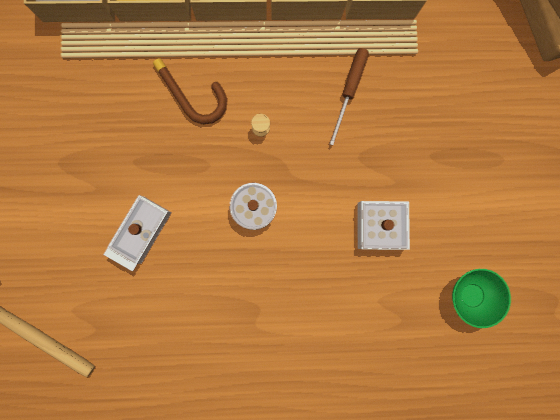

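View pics/scene0.png

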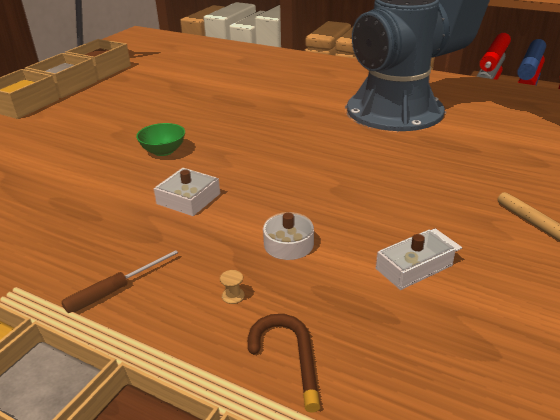

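The top view shows the lipped dish at the left, with its knob at about (134,229) and its lip end at the lower left (about (118,262)). In the scene view its knob is at (418,242) and its lip at (450,240). The round and square tins stand to its right in the top view.

```bash
cat > h.py <<'E'
from workcell import r
import cv2,numpy as np
from scipy.spatial.transform import Rotation as R
def ray(n,uv,P=None):
    P=P or r.camera_params(n);H=420;f=H/2/np.tan(np.radians(P["vertical_fov"]/2))
    d=np.array([uv[0]-P["cx"],-(uv[1]-P["cy"]),-f],float)
    if n=="wrist":
        q=np.hypot(d[0],d[1]);t=q/f;s=np.sin(t)/max(q,1e-9);d=np.array([d[0]*s,d[1]*s,-np.cos(t)])
    d=P["T"][:3,:3]@d
    return P["T"][:3,3],d/np.linalg.norm(d)
def plane(n,uv,z,P=None):
    o,d=ray(n,uv,P);return o+d*(z-o[2])/d[2]
def tri(*rs):
    A=sum(np.eye(3)-np.outer(d,d) for o,d in rs);b=sum((np.eye(3)-np.outer(d,d))@o for o,d in rs)
    p=np.linalg.solve(A,b);return p,[np.linalg.norm(np.cross(p-o,d)) for o,d in rs]
def blob(m,near):
    n,l,s,c=cv2.connectedComponentsWithStats(m.astype(np.uint8))
    i=min((i for i in range(1,n) if s[i,4]>20),key=lambda i:np.hypot(*(c[i]-near)));return l==i,c[i],s[i]
E
python3 - <<'E'
from h import *
a=cv2.imread("pics/top0.png");b=cv2.imread("pics/scene0.png")
def dark(i):return (i.max(2)<95)&(i[:,:,2]>i[:,:,0]+8)
def grey(i):
    h=cv2.cvtColor(i,cv2.COLOR_BGR2HSV);return (h[:,:,1]<60)&(h[:,:,2]>90)
for im,n,k in((a,"top",(134,229)),(b,"scene",(418,242))):
    x,y=k;m=np.zeros(im.shape[:2],bool);m[y-15:y+15,x-15:x+15]=1
    kk=blob(dark(im)&m,k);print(n,kk[1],kk[2])
    m=np.zeros(im.shape[:2],bool);m[y-55:y+55,x-55:x+55]=1
    g=grey(im)&m;g=cv2.morphologyEx(g.astype(np.uint8),cv2.MORPH_CLOSE,np.ones((5,5)));bb=blob(g,k)
    c=max(cv2.findContours(bb[0].astype(np.uint8),0,2)[0],key=cv2.contourArea);rc=cv2.minAreaRect(c);print(rc,cv2.boxPoints(rc).tolist())
    v=cv2.resize(im[y-50:y+50,x-60:x+60],None,fx=5,fy=5,interpolation=2)
    cv2.polylines(v,[((c-[x-60,y-50])*5).astype(int)],True,(0,255,0));cv2.imwrite("pics/%s_c.png"%n,v)
E
python3 -c "
import cv2,numpy as np
a=cv2.imread('pics/top_c.png');b=cv2.imread('pics/scene_c.png');cv2.imwrite('pics/both.png',cv2.resize(np.vstack([a,b]),(480,600*4//3*3//4) ) if 0 else cv2.resize(np.hstack([a,b]),(800,333)))"
```

```text
top [138.10714286 229.25      ] [134 224   7  11  28]
((136.8512725830078, 233.2241973876953), (37.2155876159668, 70.40060424804688), 30.699722290039062) [[102.88015747070312, 253.9913330078125], [138.8223876953125, 193.45704650878906], [170.8223876953125, 212.45706176757812], [134.88015747070312, 272.9913330078125]]
scene [416.85245902 244.7295082 ] [411 238  13  13 122]
((418.140380859375, 256.70892333984375), (43.78034973144531, 86.07100677490234), 65.55604553222656) [[369.9040832519531, 254.5890655517578], [448.2602233886719, 218.97262573242188], [466.3766784667969, 258.82879638671875], [388.0205383300781, 294.4452209472656]]
```

View pics/both.png

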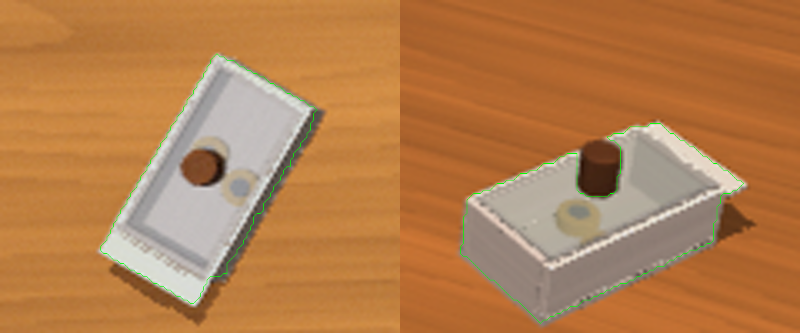

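The crops show the rim, lip and knob corners clearly. I'll triangulate them.

```bash
python3 - <<'E'
from h import *
t=[(134,228.8),(138.5,195.5),(168.5,212),(104,254),(133.1,270.5)]
s=[(418,236.4),(401.5,271.5),(378.1,252),(461.5,247.5),(436,228.6)]
for n,a,b,z in zip(("knobtop","far+y","far-y","lip+y","lip-y"),t,s,(.062,.036,.036,.033,.033)):
    p,e=tri(ray("top",a),ray("scene",b));print(n,p.round(4),np.round(e,4),plane("top",a,z).round(4)[:2],plane("scene",b,z).round(4)[:2])
E
```

```text
knobtop [0.5859 0.2259 0.0619] [0.002 0.002] [0.5866 0.224 ] [0.5847 0.2276]
far+y [0.6484 0.2234 0.036 ] [0.0003 0.0003] [0.6485 0.2232] [0.6483 0.2237]
far-y [0.6159 0.1718 0.0321] [0.0027 0.0027] [0.6167 0.1684] [0.619  0.1755]
lip+y [0.5419 0.2896 0.0306] [0.0019 0.0019] [0.5426 0.2869] [0.5437 0.2915]
lip-y [0.5099 0.2379 0.0307] [0.0031 0.0031] [0.5112 0.2342] [0.5108 0.241 ]
```

The rows are not in the units I measure in: turns go in shares of pi rad. I convert before sending: 0.089 rad / 3.1416 = 0.0283.

Request:
{"api": "steer_hand", "payload": {"offsets": [[0.085,-0.05,-0.007,0.01,0,0,0.0032],[0.085,-0.1,-0.014,0.02,0,0,0.0064],[0.085,-0.14,-0.02,0.03,0,0,0.0095],[0.085,-0.18,-0.025,0.04,0,0,0.0127],[0.085,-0.22,-0.03,0.05,0,0,0.0159],[0.085,-0.26,-0.036,0.06,0,0,0.0191],[0.085,-0.3,-0.042,0.07,0,0,0.0223],[0.085,-0.34,-0.047,0.08,0,0,0.0255],[0.085,-0.38,-0.052,0.085,0,0,0.0283],[0.085,-0.42,-0.058,0.085,0,0,0.0283],[0.085,-0.42,-0.058,0.085,0,0,0.0283],[0.085,-0.42,-0.058,0.085,0,0,0.0283]], "grip_force": 60}}

```text
time_s: 1.3
eef_pos: [0.586, 0.2254, 0.1454]
ee_rot: [0.277, 0.961, -0.0, -0.001]
wrist_force: [0.1, -0.7, -0.1]
width: 0.0849
gripper_force: 0.0
```

```bash
python3 - <<'E'
from h import *
P=r.camera_params("wrist");a=r.read_camera("wrist");cv2.imwrite("pics/w1.png",a[:,:,::-1]);np.save("w1.npy",P["T"]);print(r.state()["eef_pos"],r.state()["joint_positions"].round(3))
E
```

```text
[0.58537525 0.22605831 0.14572826] [0.368 0.451 0.083 1.205 0.    0.928]
```

View pics/w1.png

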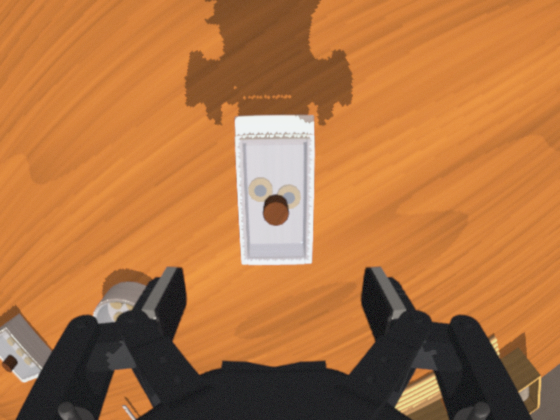

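The wrist view shows the dish centred between the fingers. The knob top is at (276,212), the lip corners at (236,117) and (314,117), and the far rim corners at (241,265) and (313,264).

```bash
python3 - <<'E'
from h import *
P=r.camera_params("wrist");P["T"]=np.load("w1.npy")
k=plane("wrist",(276,212),.062,P)
L=[plane("wrist",u,.033,P) for u in((236,117),(314,117))];F=[plane("wrist",u,.036,P) for u in((241,265),(313,264))]
l=sum(L)/2;f=sum(F)/2;d=(f-l)[:2];d/=np.linalg.norm(d)
print(k,l,f,np.linalg.norm(f-l),np.arctan2(d[1],d[0]),f[:2]-.056*d)
print(tri(ray("wrist",(276,212),P),ray("top",(134,228.8)),ray("scene",(418,236.4))))
m=R.from_quat(r.state()["ee_rot"]).as_matrix();print(m.round(3),m.T@(np.r_[f[:2]-.056*d,0]-r.state()["eef_pos"]))
E
```

```text
[0.58692418 0.22786647 0.062     ] [0.52849764 0.26367696 0.033     ] [0.637321   0.19771129 0.036     ] 0.1272909809925643 -0.5449453582888545 [0.58943228 0.22674008]
(array([0.58640744, 0.22661178, 0.06191573]), [np.float64(0.0013516047858154621), np.float64(0.0025039144089891306), np.float64(0.0015908946792537449)])
[[-0.848  0.531 -0.001]
 [ 0.531  0.848 -0.   ]
 [ 0.001 -0.001 -1.   ]] [-0.00322836  0.00288136  0.14572208]
```

Request:
{"api": "steer_hand", "payload": {"offsets": [[0.085,-0.001,0.001,0.04,0,0,0],[0.085,-0.001,0.001,0.08,0,0,0],[0.085,-0.001,0.001,0.11,0,0,0],[0.085,-0.001,0.001,0.125,0,0,0],[0.085,-0.001,0.001,0.134,0,0,0],[0.085,-0.001,0.001,0.14,0,0,0],[0.085,-0.001,0.001,0.142,0,0,0],[0.085,-0.001,0.001,0.142,0,0,0]]}}

```text
time_s: 2.15
eef_pos: [0.5875, 0.2269, 0.0049]
ee_rot: [0.276, 0.961, 0.0, 0.0]
wrist_force: [-0.1, -0.0, -0.3]
width: 0.0848
gripper_force: 0.0
```

```bash
python3 - <<'E'
from h import *
a=r.read_camera("scene");cv2.imwrite("pics/s1.png",cv2.resize(a[140:320,310:540,::-1],None,fx=3,fy=3))
E
```

```text
(no output)
```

View pics/s1.png

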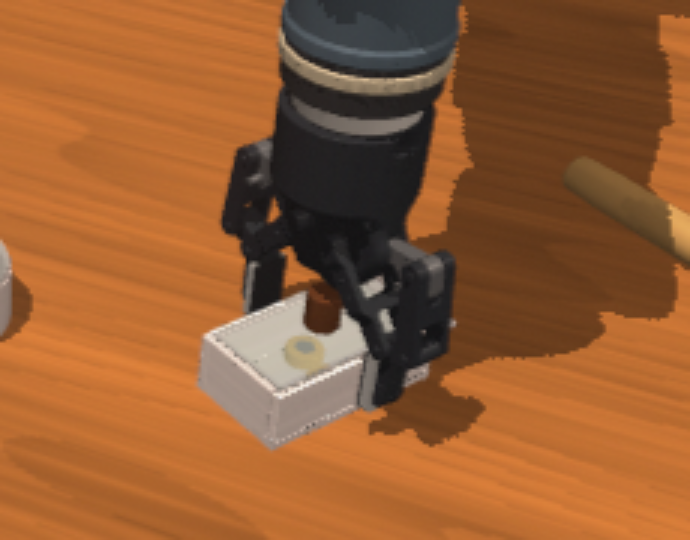

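The fingers straddle the dish, and the knob is clear below the gripper body. I'll go slightly lower and close.

Request:
{"api": "steer_hand", "payload": {"offsets": [[0.085,0,0,0.004,0,0,0],[0.07,0,0,0.004,0,0,0],[0.05,0,0,0.004,0,0,0],[0.05,0,0,0.004,0,0,0],[0.05,0,0,0.004,0,0,0],[0.05,0,0,0.004,0,0,0],[0.05,0,0,0.004,0,0,0],[0.05,0,0,0.004,0,0,0]], "grip_force": 70}}

```text
time_s: 3.0
eef_pos: [0.5875, 0.2265, 0.0007]
ee_rot: [0.276, 0.961, 0.0, 0.0]
wrist_force: [-0.8, -1.0, 5.0]
width: 0.0613
gripper_force: 77.0
```

To row units: -0.08 rad / 3.1416 = -0.0255.

Request:
{"api": "steer_hand", "payload": {"offsets": [[0.05,0,0,-0.01,0,0,0],[0.05,0,0,-0.025,0,0,0],[0.05,0,0,-0.04,0,0,0],[0.05,0,0,-0.06,0,0,0],[0.05,0,0,-0.075,0,0,0],[0.05,0,0,-0.08,0,0,0],[0.05,0,0,-0.08,0,-0.0095,0],[0.05,0,0,-0.08,0,-0.0255,0],[0.05,0,0,-0.08,0,-0.0446,0],[0.05,0,0,-0.08,0,-0.0637,0],[0.05,0,0,-0.08,0,-0.0828,0],[0.05,0,0,-0.08,0,-0.1019,0],[0.05,0,0,-0.08,0,-0.121,0],[0.05,0,0,-0.08,0,-0.1369,0],[0.05,0,0,-0.08,0,-0.1496,0],[0.05,0,0,-0.08,0,-0.1592,0],[0.05,0,0,-0.08,0,-0.1655,0],[0.05,0,0,-0.08,0,-0.1655,0],[0.05,0,0,-0.08,0,-0.1655,0],[0.05,0,0,-0.08,0,-0.1655,0]]}}

```text
time_s: 5.0
eef_pos: [0.5876, 0.2265, 0.0804]
ee_rot: [0.267, 0.929, -0.071, 0.247]
wrist_force: [0.1, 0.0, -4.2]
width: 0.0611
gripper_force: 76.9
```

```bash
python3 - <<'E'
from h import *
print(R.from_quat(r.state()["ee_rot"]).as_matrix().round(3),r.state()["joint_positions"].round(3))
a=r.read_camera("scene");b=r.read_camera("wrist");cv2.imwrite("pics/s2.png",np.hstack([cv2.resize(a[100:300,310:510,::-1],(400,400)),cv2.resize(b[80:280,180:380,::-1],(400,400))]))
E
```

```text
[[-0.736  0.53   0.421]
 [ 0.461  0.848 -0.263]
 [-0.497  0.    -0.868]] [ 0.591  0.373 -0.359  0.609 -0.47   1.094]
```

View pics/s2.png

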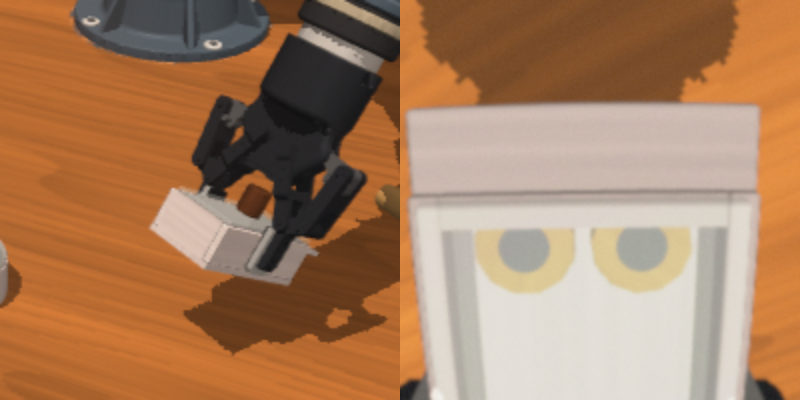

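Both collars are against the lip-end wall: in the right half of the picture they are side by side at about (525,248) and (640,248). The lid is still seated. Next I'll level the dish slowly.

To row units: 0.52 rad / 3.1416 = 0.1655.

Request:
{"api": "steer_hand", "payload": {"offsets": [[0.05,0,0,0,0,0.0032,0],[0.05,0,0,0,0,0.0095,0],[0.05,0,0,0,0,0.0191,0],[0.05,0,0,0,0,0.0318,0],[0.05,0,0,0,0,0.0446,0],[0.05,0,0,0,0,0.0573,0],[0.05,0,0,0,0,0.07,0],[0.05,0,0,0,0,0.0828,0],[0.05,0,0,0,0,0.0955,0],[0.05,0,0,0,0,0.1082,0],[0.05,0,0,0,0,0.121,0],[0.05,0,0,0,0,0.1337,0],[0.05,0,0,0,0,0.1464,0],[0.05,0,0,0,0,0.156,0],[0.05,0,0,0,0,0.1623,0],[0.05,0,0,0,0,0.1655,0],[0.05,0,0,0,0,0.1655,0]]}}

```text
time_s: 6.8
eef_pos: [0.5875, 0.2264, 0.0802]
ee_rot: [0.276, 0.961, -0.0, -0.0]
wrist_force: [0.4, -0.3, -3.2]
width: 0.0614
gripper_force: 76.9
```

Request:
{"api": "steer_hand", "payload": {"offsets": [[0.05,0,0,0.01,0,0,0],[0.05,0,0,0.02,0,0,0],[0.05,0,0,0.035,0,0,0],[0.05,0,0,0.05,0,0,0],[0.05,0,0,0.06,0,0,0],[0.05,0,0,0.068,0,0,0],[0.05,0,0,0.073,0,0,0],[0.05,0,0,0.076,0,0,0],[0.05,0,0,0.078,0,0,0],[0.05,0,0,0.0785,0,0,0],[0.05,0,0,0.0785,0,0,0],[0.05,0,0,0.0785,0,0,0]]}}

```text
time_s: 8.0
eef_pos: [0.5875, 0.2266, 0.0022]
ee_rot: [0.276, 0.961, 0.0, 0.0]
wrist_force: [-0.9, 0.6, -3.8]
width: 0.0609
gripper_force: 76.9
```

Request:
{"api": "steer_hand", "payload": {"offsets": [[0.05,0,0,0.0008,0,0,0],[0.05,0,0,0.0012,0,0,0],[0.05,0,0,0.0015,0,0,0],[0.05,0,0,0.0015,0,0,0],[0.05,0,0,0.0015,0,0,0],[0.05,0,0,0.0015,0,0,0]]}}

```text
time_s: 8.6
eef_pos: [0.5873, 0.2266, 0.0007]
ee_rot: [0.276, 0.961, 0.0, 0.0]
wrist_force: [-3.0, -0.9, 6.6]
width: 0.0609
gripper_force: 77.5
```

Touchdown: the wrist force has turned upward. I'll release slowly, retreat, and look for the knob.

Request:
{"api": "steer_hand", "payload": {"offsets": [[0.063,0,0,0,0,0,0],[0.066,0,0,0,0,0,0],[0.07,0,0,0,0,0,0],[0.078,0,0,0,0,0,0],[0.085,0,0,0,0,0,0],[0.085,0,0,0,0,0,0],[0.085,0,0,0,0,0,0],[0.085,0,0,-0.005,0,0,0],[0.085,0,0,-0.02,0,0,0],[0.085,0,0,-0.05,0,0,0],[0.085,0,0,-0.09,0,0,0],[0.085,0,0,-0.12,0,0,0],[0.085,0,0,-0.12,0,0,0],[0.085,0,0,-0.12,0,0,0]]}}

```text
time_s: 10.0
eef_pos: [0.5877, 0.2267, 0.1212]
ee_rot: [0.276, 0.961, 0.001, 0.001]
wrist_force: [-0.2, -0.3, -0.1]
width: 0.0848
gripper_force: 0.0
```

```bash
python3 - <<'E'
from h import *
P=r.camera_params("wrist");a=r.read_camera("wrist");np.save("w2.npy",P["T"])
b=r.read_camera("scene")
cv2.imwrite("pics/w2.png",np.hstack([cv2.resize(a[80:280,180:380,::-1],(400,400)),cv2.resize(b[180:330,340:490,::-1],(400,400))]))
E
```

```text
(no output)
```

View pics/w2.png

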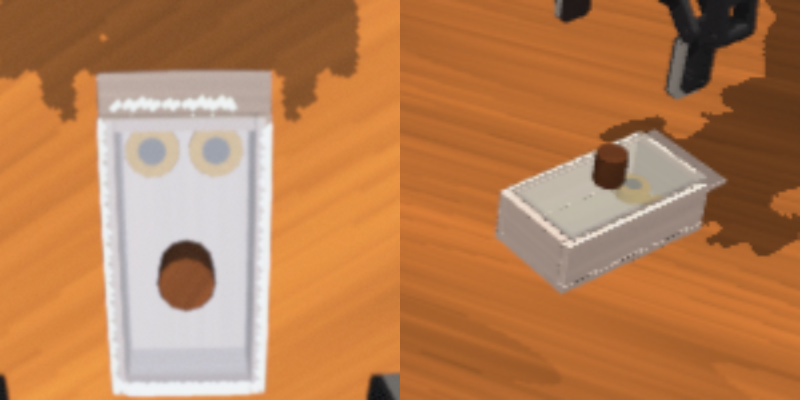

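The dish stands level with its lid on, and both collars are at the lip end. The knob top is at (186,283) in the wrist half and (611,151) in the scene half.

```bash
python3 - <<'E'
from h import *
P=r.camera_params("wrist");P["T"]=np.load("w2.npy")
w=(273,221.5);s=(419.1,236.6)
t=r.read_camera("top")[:,:,::-1].copy();cv2.imwrite("pics/t2.png",t)
p,e=tri(ray("wrist",w,P),ray("scene",s));print(p,e,plane("wrist",w,.062,P),plane("scene",s,.062))
S=r.state();m=R.from_quat(S["ee_rot"]).as_matrix();print(m.T@(p-S["eef_pos"]),m.T@(plane("wrist",w,.062,P)-S["eef_pos"]),S["eef_pos"])
E
```

```text
[0.58568982 0.22907056 0.06299686] [np.float64(0.00048372216322863884), np.float64(0.0004837221632286876)] [0.58606793 0.22837127 0.062     ] [0.58447759 0.22931073 0.062     ]
[0.00215271 0.00203293 0.05607729] [0.00146016 0.00164222 0.057074  ] [0.5865462  0.22625245 0.11907497]
```

Request:
{"api": "steer_hand", "payload": {"offsets": [[0.06,0.0015,0.001,0.03,0,0,0],[0.05,0.0015,0.001,0.055,0,0,0],[0.045,0.0015,0.001,0.067,0,0,0],[0.04,0.0015,0.001,0.073,0,0,0],[0.035,0.0015,0.001,0.075,0,0,0],[0.03,0.0015,0.001,0.075,0,0,0],[0.026,0.0015,0.001,0.075,0,0,0],[0.023,0.0015,0.001,0.075,0,0,0],[0.015,0.0015,0.001,0.075,0,0,0],[0.01,0.0015,0.001,0.075,0,0,0],[0.01,0.0015,0.001,0.075,0,0,0],[0.01,0.0015,0.001,0.075,0,0,0],[0.01,0.0015,0.001,0.075,0,0,0]], "grip_force": 40}}

```text
time_s: 11.45
eef_pos: [0.587, 0.2283, 0.0463]
ee_rot: [0.276, 0.961, 0.0, 0.001]
wrist_force: [-0.4, -0.2, 6.0]
width: 0.0183
gripper_force: 39.1
```

Request:
{"api": "steer_hand", "payload": {"offsets": [[0.01,0,0,-0.005,0,0,0],[0.01,0,0,-0.012,0,0,0],[0.01,0,0,-0.025,0,0,0],[0.01,0,0,-0.04,0,0,0],[0.01,0,0,-0.055,0,0,0],[0.01,0,0,-0.06,0,0,0],[0.01,0.01,-0.014,-0.06,0,0,0],[0.01,0.025,-0.034,-0.06,0,0,0],[0.01,0.045,-0.061,-0.06,0,0,0],[0.01,0.065,-0.088,-0.06,0,0,0],[0.01,0.08,-0.108,-0.06,0,0,0],[0.01,0.088,-0.119,-0.06,0,0,0],[0.01,0.09,-0.121,-0.06,0,0,0],[0.01,0.09,-0.121,-0.06,0,0,0]]}}

```text
time_s: 12.85
eef_pos: [0.4464, 0.1735, 0.1057]
ee_rot: [0.276, 0.961, 0.0, 0.0]
wrist_force: [0.6, -0.6, -0.4]
width: 0.0179
gripper_force: 39.2
```

```bash
python3 - <<'E'
from h import *
a=r.read_camera("scene");b=r.read_camera("top")
cv2.imwrite("pics/s3.png",np.hstack([cv2.resize(b[150:350,60:260,::-1],(400,400)),cv2.resize(a[130:330,320:520,::-1],(400,400))]))
E
```

```text
(no output)
```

View pics/s3.png

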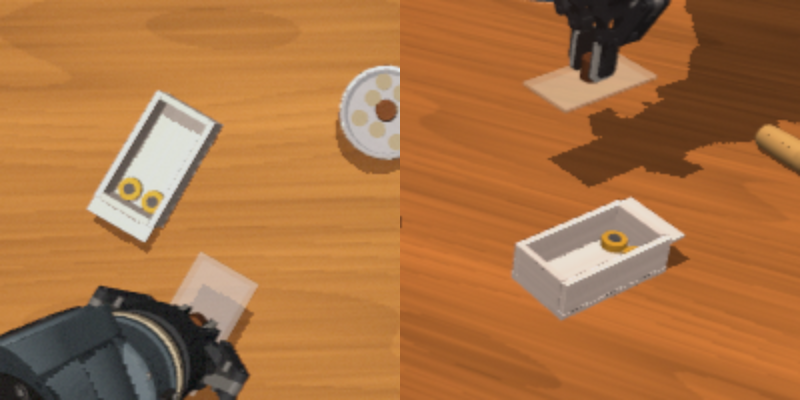

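The lid is held level and clear. Both collars are at the lip end of the open dish, at (129,188) and (152,201) in the left half. I'll lower the lid to a TCP height of about 0.016.

Request:
{"api": "steer_hand", "payload": {"offsets": [[0.01,0,0,0.03,0,0,0],[0.01,0,0,0.055,0,0,0],[0.01,0,0,0.07,0,0,0],[0.01,0,0,0.08,0,0,0],[0.01,0,0,0.085,0,0,0],[0.01,0,0,0.087,0,0,0],[0.01,0,0,0.088,0,0,0],[0.01,0,0,0.088,0,0,0],[0.01,0,0,0.088,0,0,0]]}}

```text
time_s: 13.85
eef_pos: [0.4464, 0.1734, 0.0178]
ee_rot: [0.276, 0.961, 0.0, 0.0]
wrist_force: [-0.1, -0.7, 1.0]
width: 0.0184
gripper_force: 39.2
```

Request:
{"api": "steer_hand", "payload": {"offsets": [[0.01,0,0,0.001,0,0,0],[0.01,0,0,0.0015,0,0,0],[0.01,0,0,0.0015,0,0,0],[0.01,0,0,0.0015,0,0,0]]}}

```text
time_s: 14.25
eef_pos: [0.446, 0.1733, 0.0158]
ee_rot: [0.276, 0.961, -0.0, -0.0]
wrist_force: [0.2, 0.4, 0.0]
width: 0.018
gripper_force: 39.2
```

Request:
{"api": "steer_hand", "payload": {"offsets": [[0.01,0,0,0.001,0,0,0],[0.01,0,0,0.001,0,0,0],[0.01,0,0,0.001,0,0,0]]}}

```text
time_s: 14.55
eef_pos: [0.4462, 0.1733, 0.0152]
ee_rot: [0.276, 0.961, 0.0, 0.0]
wrist_force: [-1.4, -0.4, 5.4]
width: 0.018
gripper_force: 39.9
```

Contact. I'll release and retreat.

Request:
{"api": "steer_hand", "payload": {"offsets": [[0.02,0,0,0,0,0,0],[0.025,0,0,0,0,0,0],[0.035,0,0,0,0,0,0],[0.05,0,0,0,0,0,0],[0.05,0,0,0,0,0,0],[0.05,0,0,-0.01,0,0,0],[0.05,0,0,-0.04,0,0,0],[0.05,0,0,-0.08,0,0,0],[0.05,0,0,-0.12,0,0,0],[0.05,0,0,-0.15,0,0,0],[0.05,0,0,-0.15,0,0,0],[0.05,0,0,-0.15,0,0,0],[0.05,0,0,-0.15,0,0,0]]}}

```text
time_s: 15.85
eef_pos: [0.4454, 0.1731, 0.1641]
ee_rot: [0.276, 0.961, -0.0, -0.001]
wrist_force: [-0.4, -0.0, -0.5]
width: 0.05
gripper_force: 0.0
```

```bash
python3 - <<'E'
from h import *
a=r.read_camera("scene");b=r.read_camera("wrist")
cv2.imwrite("pics/s4.png",np.hstack([cv2.resize(b[:,:,::-1],(400,300)),cv2.resize(a[60:270,280:560,::-1],(400,300))]))
E
```

```text
(no output)
```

View pics/s4.png

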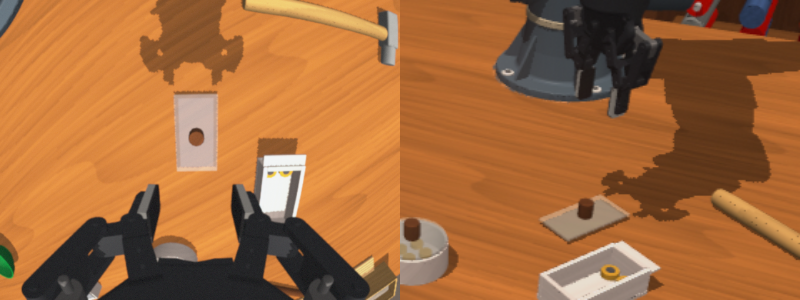

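The lid lies flat, knob up, with its knob at (196,136) in the left half, clear of the dish. The collars are at the lip end at about (270,172) and (285,173).

```bash
python3 -c "
from workcell import r
print(r.finish_job())"
```

```text
the job is handed in; nothing more can be done
None
```

The job is handed in, with no verdict returned: the last pictures show the dish level on the bench with both collars at its lip end, and the lid flat and knob up about 150 mm away.

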